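# Tip the socket into the tilt-out bin and shut the bin

## Task

The steel drive socket standing on top of the tilt-out unit belongs in its open bin: without picking anything up, push the socket over the unit's front edge so that it tips and drops into the bin, then push the bin back until it is fully shut with the socket inside. Leave the egg cup, the screwdriver handle and everything else standing where it is.

Things in the scene. Friction and masses are not known exactly. Their poses are not given: they have to be found in the camera images.
- unit: White plastic tilt-out unit, fixed: 160 deep (its x) x 270 wide (its y) x 200 mm high, flat top. Origin: centre of its underside. Its front, with the bin, faces its own -x, roughly to the robot (yaw up to 0.3 rad): the top's front edge is at its x = -80 mm. Socket, egg cup and screwdriver handle stand on top in any order, in a row 70 to 100 mm apart, axes 25 to 35 mm behind the front edge.
- bin (a joint): Angle (rad) of the grey plastic bin (248 wide, 112 deep, front panel 6 thick, 175 high, other walls 130 mm or more), hinged at its lower front edge, a line along the unit's y at its x = -80, z = 10 mm. 0 = shut (panel upright, hard stop); grows as the panel's top tilts out to the robot; starts at 0.45 to 0.6, limit 0.65. It stays where it is left; 2 to 4 N shuts it.
- bin_handle (a point): Middle of the horizontal steel bar handle (120 mm long, along the unit's y, about 10 mm thick) on the bin's front panel; its centre line is 30 mm in front of the panel's outer face. With the bin shut it is at x = -116 mm, z = 170 mm in the unit's frame; as the bin shuts it moves back and up on an arc about the hinge, so a finger that pushes level without rising with it jams by friction.
- bin_floor (a point): Centre of the bin's inner floor; axes turn with the bin (with the bin shut they are the unit's: x to the back, y to the side, z up). The inside spans x from -55 to +53 mm, y from -120 to +120 mm.
- socket: Deep stainless steel drive socket: a plain upright steel cylinder 28 mm in diameter, 65 mm high, with a dark hole in its top and a thin dark band at mid height; about 0.16 kg, loose, standing on the unit's top. Origin at the centre of its underside, z along its axis.
- socket_center (a point): Centre of the socket, 32.5 mm above its underside along its axis.
- egg_cup: White ceramic egg cup on a foot, 48 mm across and 58 mm high, loose, standing on the unit's top; leave alone. Origin at the centre of its underside, z up.
- screwdriver_handle: Purple plastic screwdriver handle standing on its butt end on the unit's top, waisted near the top, 33 mm in diameter, 82 mm high, loose; leave alone. Origin at the centre of its underside, z up.
- blender_jar: Upright glass blender jar on a black collar, 124 mm across and 200 mm high, with a handle at its -y side reaching 102 mm from the axis. It stands loose on the counter and must be left alone; origin at the centre of its underside.
- mug: Blue mug, 82 mm across, 92 mm high. It stands loose on the counter and must be left alone; origin at the centre of its underside.
- sugar_jar: White ceramic jar with a steel cap, 84 mm across, 120 mm high. It stands loose on the counter and must be left alone; origin at the centre of its underside.
- bowl: Terracotta bowl, 130 mm across, 50 mm high. It stands loose on the counter and must be left alone; origin at the centre of its underside.
- salt: Small glass salt jar with a steel cap, 44 mm across, 85 mm high. It stands loose on the counter and must be left alone; origin at the centre of its underside.

How it is judged:
On the way, in this order (a step that is already met when the one before it is completed fails the run):
1. the socket tips over (angle between socket's own z axis and vertical above 0.6 rad).
2. the socket lies in the bin while the bin is still open (x of socket_center in the frame of bin_floor between -0.055 and 0.055 m and y of socket_center in the frame of bin_floor between -0.122 and 0.122 m and z of socket_center in the frame of bin_floor between 0 and 0.1 m and value of joint bin above 0.3 rad), for 0.2 s.
3. the bin is pushed fully shut (value of joint bin below 0.03 rad), for 0.2 s.
At the end, for the whole second after the job is handed in: The bin is shut to within 0.03 rad with the socket at rest inside it (its centre within the bin's walls, less than 100 mm above the bin's floor), and the egg cup, screwdriver handle, blender jar, mug, sugar jar, bowl and salt jar stand upright (within 0.1 rad) within 20 mm of where they were (x of socket_center in the frame of bin_floor between -0.055 and 0.055 m and y of socket_center in the frame of bin_floor between -0.122 and 0.122 m and z of socket_center in the frame of bin_floor between 0 and 0.1 m and value of joint bin below 0.03 rad and linear speed of socket below 0.03 m/s and angle between each of egg_cup, screwdriver_handle, blender_jar, mug, sugar_jar, bowl, salt's own z axis and vertical below 0.1 rad and distance of each of egg_cup, screwdriver_handle, blender_jar, mug, sugar_jar, bowl, salt from where it was at the start of the episode below 0.02 m); the robot touches nothing.
It fails at once if the socket is lifted: its centre rises more than 20 mm above where it stood (height (world z) of socket_center above 0.2525 m).
It fails at once if something else on the unit or the counter is knocked over or moved more than 20 mm (distance of any of egg_cup, screwdriver_handle, blender_jar, mug, sugar_jar, bowl, salt from where it was at the start of the episode above 0.02 m or angle between any of egg_cup, screwdriver_handle, blender_jar, mug, sugar_jar, bowl, salt's own z axis and vertical above 0.5 rad).
It also fails if it takes over 54 s, if anything falls off the work surface, if the arm or the gripper's body presses on something with over 40 N, if the wrist force passes 120 N, or if a joint passes its speed limit or range.

## Robot

A 7-joint arm with a two-finger parallel gripper is mounted at the origin on the work surface. World frame = base frame: x ahead of the robot, y to its left, z up, the work surface at z = 0. Lengths are in m, angles in rad, forces in N, time in s.
With the tool pointing down it reaches from about 0.4 to 0.85 m from the base axis. Payload 10.4 kg.
Tool frame: the origin (TCP) lies midway between the tips of the shut fingers; the grasp point (between the pads) lies hold_point_z behind it (hold_point_z is the distance from the TCP to the grasp point, in m); z points along the fingers, y is the line along which they close (so a half turn about z gives the same grasp; the last joint's range is limited). The gripper opens to 87 mm and grips with 3 to 60 N. Pads are 19 mm wide; open, the fingers measure 117 mm over their backs; the gripper's body (75 mm by 190 mm) begins 51 mm behind the grasp point.
Start: joints at [1.288, 0.332, -0.065, 1.46, 0.022, 1.35, -0.088], TCP at [0.161, -0.604, 0.223] pointing down, gripper open.
Joint ranges: [-2.6, 2.6], [-0.5, 2.12], [-1.47, 1.34], [0.16, 2.42], [-1.27, 4.41], [0.06, 2.06], [-2.6, 2.6]. Speed limits (rad/s): [2.22, 2.22, 2.79, 2.79, 3.14, 3.14, 3.14].

## Interface

Orientations are given as a unit quaternion [x, y, z, w].
In Python, from bench import * gives the robot as it stands. The module is installed in compiled form; this text tells all that it offers.
- The arm moves only by the tool drive_tool, never from a script. Its argument "increments" is a list of rows, each a list of 6 numbers: the shift along the tool's x, y, z scaled (see below), then the turn, a rotation vector about the tool's x, y, z scaled (see below). In form: [[dx, dy, dz, rx, ry, rz], ...]. A call has exactly 5 rows; each row is the pose to reach, as a shift and turn from the pose commanded when the call began, along the tool's axes at that moment; what a row does not reach only later rows make up. The controller multiplies each number of a shift by 300 mm and each number of a turn by pi/4 rad. A row lasts 1/12 s, in which the tool goes at most 41.7 mm and 7.16 degrees, less where a joint would pass 70% of its speed; a pose out of reach is approached as far as the arm can. A call with a number of a shift or a turn outside -1 to 1 is refused whole. A call with a gripper value outside its range is refused whole. "claw" is the closure, from 0 (fully open) to 1 (shut), set as the call begins (left out, the last holds). The fingers move at their own pace and stop on an object; "force" is the grip in N (left out, the last holds). Time passes only in rows, so rows that repeat a pose let the fingers close, or fill a call up. It gives the time, the measured TCP pose, the force, the opening and the grip force at its end, in the units of the state.
- read_state(): the state, without advancing time (a new reading comes with each control period).
- camera(name): name is "scene" or "top" or "wrist"; returns the picture (420x560x3 uint8, blue, green, red); there is no depth.
- get_calibration(name): a dict with "K" (3x3 intrinsics, pixels), "position" and "rotation" of the camera in the world. Camera axes: x right, y down, z forward; pixel columns grow to the right and rows downward; lengths in m; the calibration is good to about 2 mm. The wrist camera is an equidistant fisheye: a pixel r from the principal point sees the ray r / f radians off the axis. A picture is of the moment at which its call begins: read the wrist's pose just before it. get_calibration takes no time and is no camera call; for the wrist camera it gives the pose at the moment of the call.
- close_job(): hands the job in; it is judged then, once.
The state is a dict: "time": time; "joint_positions": joint angles; "joint_vel": joint speeds; "joint_torque": joint torques, N m; "ee_pos": TCP position; "eef_rot": TCP orientation; "ft_force": force on the tool from outside, world axes, zero at the start; "torque": the same for the moment, N m; "width": finger opening in m; "grip_force": force on a finger pad.
Only numpy, scipy, OpenCV 4.12 (cv2) and the standard library are available. Lean on these libraries where they do the work, as an engineer would, in place of code of your own. Each camera call takes 0.05 s, during which the arm holds its last target. There are 200 camera calls.

## Working session

There is one attempt and no reset: what is moved stays moved. The work goes in short steps, Python scripts to look and compute and a tool call to move; the robot and the scene stay as the last step left them, time stands still between calls to the robot, and variables do not carry over. Pictures are saved under pics/ and viewed, at most 10 in all, crops included, and the job is handed in when it is done.

Besides the shell and the picture viewer there is one more tool, called after "Emit:" by a JSON object that holds its "api" and its "payload", one argument or row to a line. drive_tool: Moves the arm, as the interface text tells. Its arguments: {"type":"object","properties":{"increments":{"type":"array","items":{"type":"array","items":{"type":"number"}}},"claw":{"type":"number"},"force":{"type":"number"}},"required":["increments"]}

```bash
mkdir -p pics; python3 - <<'E'
from bench import *
import cv2,numpy as np
s=read_state();print(s)
for n in("scene","top"):
    cv2.imwrite(f"pics/{n}0.png",camera(n));c=get_calibration(n);print(n,c)
E
```

```text
{'time': 0.0, 'joint_positions': array([ 1.28839539,  0.33289963, -0.06471692,  1.46093108,  0.02158973,
        1.34987874, -0.08850321]), 'joint_vel': array([ 7.99569527e-04,  7.08885356e-04,  1.28312351e-04,  6.37209110e-06,
       -6.47573373e-05,  7.90490987e-04,  1.92252832e-04]), 'joint_torque': array([ 1.56624837e-04, -6.23255396e+01,  2.49257876e-02, -3.89893126e+01,
       -6.12495979e-02,  3.98862711e-02,  8.93027459e-05]), 'ee_pos': array([ 0.16046627, -0.60365821,  0.22174152]), 'eef_rot': array([ 9.91572514e-01,  1.29550935e-01, -1.16166407e-04, -7.01297178e-04]), 'ft_force': array([-0.81283112,  0.9611888 ,  0.05372182]), 'torque': array([-0.01329994,  0.03615266, -0.002968  ]), 'grip_force': 0.0, 'width': 0.08675437258877423}
scene {'K': array([[500.10941777,   0.        , 281.32496911],
       [  0.        , 500.10941777, 207.04463904],
       [  0.        ,   0.        ,   1.        ]]), 'position': array([ 1.13777255, -0.12378653,  1.14807952]), 'rotation': array([ 0.71382643,  0.64341007, -0.17972288, -0.21017847])}
top {'K': array([[383.85785292,   0.        , 279.1183291 ],
       [  0.        , 383.85785292, 215.85985043],
       [  0.        ,   0.        ,   1.        ]]), 'position': array([ 0.4353462 , -0.0390785 ,  1.21054861]), 'rotation': array([-0.70539244,  0.70751502, -0.01743006,  0.03924538])}
```

View pics/scene0.png

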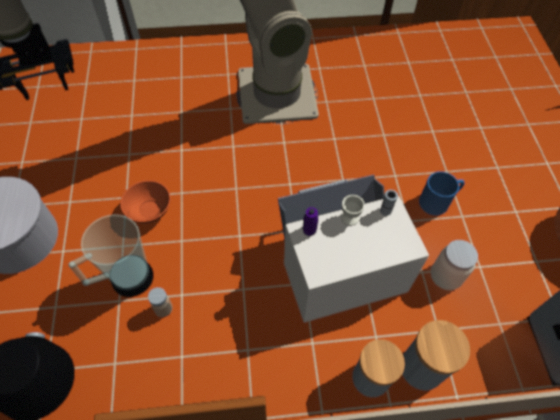

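View pics/top0.png

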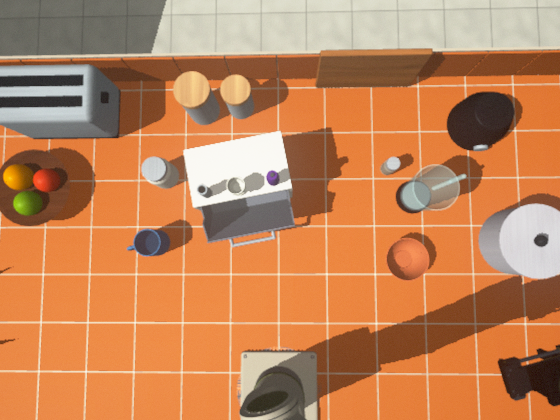

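The scene view shows the unit from behind: handle (312,220), egg cup (352,208), socket (389,203). In the top view the unit's top spans corners (184,151), (281,133), (292,190), (193,207), with the socket at about (204,190), the egg cup at (236,186) and the screwdriver handle at (273,178). I'll enlarge this area next.

```bash
python3 - <<'E'
import cv2
a=cv2.imread("pics/top0.png")[125:255,170:310]
cv2.imwrite("pics/topcrop.png",cv2.resize(a,None,fx=4.5,fy=4.5,interpolation=cv2.INTER_CUBIC))
b=cv2.imread("pics/scene0.png")[165:325,265:445]
cv2.imwrite("pics/scenecrop.png",cv2.resize(b,None,fx=3.5,fy=3.5,interpolation=cv2.INTER_CUBIC))
E
```

```text
(no output)
```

View pics/topcrop.png

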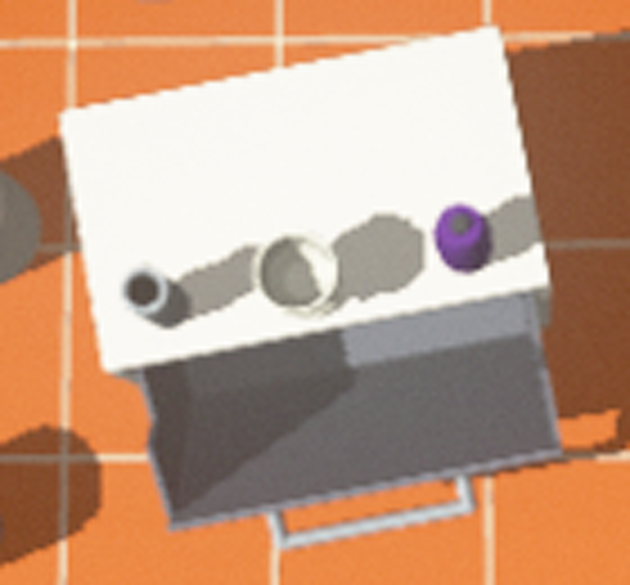

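View pics/scenecrop.png

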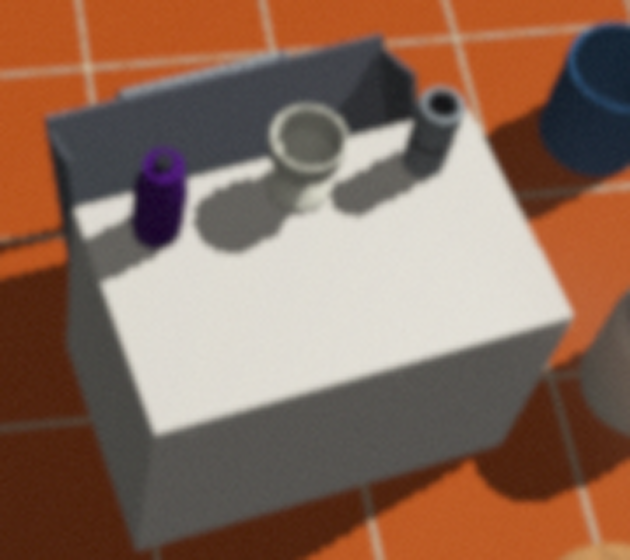

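The crop shows the unit's top corners (60,113), (497,27), (550,288), (107,372); the socket hole (147,289), egg cup rim (298,275), screwdriver top (460,222) and handle bar running from (283,543) to (470,508). In the scene crop the socket hole is at (441,103) and the corners are (75,212), (573,315), (157,435).

```bash
cat > h.py <<'E'
from bench import *
import numpy as np
from scipy.spatial.transform import Rotation as R
from scipy.optimize import least_squares
def proj(n,z,uv):
    c=get_calibration(n);r=R.from_quat(c["rotation"]) if np.size(c["rotation"])==4 else R.from_matrix(c["rotation"])
    uv=np.atleast_2d(uv);d=r.apply(np.c_[(np.c_[uv,np.ones(len(uv))])@np.linalg.inv(c["K"]).T]);p=c["position"]
    return p+d*((z-p[2])/d[:,2])[:,None]
T=lambda u:(np.atleast_2d(u)+.5)/4.5+[170,125]-.5
S=lambda u:(np.atleast_2d(u)+.5)/3.5+[265,165]-.5
E
python3 - <<'E'
from h import *
np.set_printoptions(precision=4,suppress=True)
ct=proj("top",.2,T([[60,113],[497,27],[550,288],[107,372]]));cs=proj("scene",.2,S([[573,315],[157,435],[75,212]]))
print(ct,cs,sep="\n")
loc=np.array([[.08,.135],[.08,-.135],[-.08,-.135],[-.08,.135]])
def f(p):
    M=np.array([[np.cos(p[2]),-np.sin(p[2])],[np.sin(p[2]),np.cos(p[2])]]);w=loc@M.T+p[:2]
    return np.r_[(w-ct[:,:2]).ravel(),(w[:3]-cs[:,:2]).ravel()]
r=least_squares(f,[.65,.03,0]);print(r.x,r.fun)
p=r.x;M=np.array([[np.cos(p[2]),-np.sin(p[2])],[np.sin(p[2]),np.cos(p[2])]])
for n,w in [("sock T",proj("top",.265,T([147,289]))),("sock S",proj("scene",.265,S([441,103]))),("egg T",proj("top",.258,T([298,275]))),("egg S",proj("scene",.258,S([308,137]))),("scr T",proj("top",.282,T([460,222]))),("scr S",proj("scene",.282,S([164,160])))]:
    print(n,w,(w[0,:2]-p[:2])@M)
# bar: radius from hinge with shut local (-.036,.16)
for q in(.45,.5,.55,.6):
    x=-.08-.036*np.cos(q)-.16*np.sin(q);z=.01+.16*np.cos(q)-.036*np.sin(q)
    w=proj("top",z,T([[283,543],[470,508]]));print(q,x,z,(w[:,:2]-p[:2])@M)
E
```

```text
[[ 0.6969  0.2516  0.2   ]
 [ 0.7467 -0.0109  0.2   ]
 [ 0.589  -0.0418  0.2   ]
 [ 0.5405  0.2207  0.2   ]]
[[ 0.6972  0.2509  0.2   ]
 [ 0.7487 -0.0109  0.2   ]
 [ 0.5956 -0.0415  0.2   ]]
[0.6443 0.105  0.1927] [ 0.0001  0.0012  0.002  -0.0013  0.0026 -0.001  -0.0006  0.0016 -0.0002
  0.002  -0.     -0.0012 -0.0039 -0.0013]
sock T [[0.58   0.1823 0.265 ]] [-0.0483  0.0882]
sock S [[0.5789 0.1828 0.265 ]] [-0.0493  0.0889]
egg T [[0.5885 0.0991 0.258 ]] [-0.056   0.0049]
egg S [[0.5908 0.0995 0.258 ]] [-0.0536  0.0048]
scr T [[0.6132 0.0072 0.282 ]] [-0.0493 -0.09  ]
scr S [[0.6129 0.0069 0.282 ]] [-0.0497 -0.0903]
0.45 -0.18201058114249322 0.13841277714842404 [[-0.1972  0.0584]
 [-0.1985 -0.0599]]
0.5 -0.18830105840472589 0.13315389051270834 [[-0.197   0.0592]
 [-0.1983 -0.0597]]
0.55 -0.19432083942304768 0.1275871832880172 [[-0.1969  0.06  ]
 [-0.1981 -0.0595]]
0.6 -0.20005487787995407 0.12172656934332728 [[-0.1967  0.0609]
 [-0.1979 -0.0593]]
```

```bash
cat >> h.py <<'E'
U=np.array([.6443,.105]);yaw=.1927
def go(*pts):
    s=read_state();r0=R.from_quat(s["eef_rot"]);rt=R.from_euler("z",yaw)*R.from_euler("x",np.pi)
    c,n=np.cos(yaw),np.sin(yaw);d=s["ee_pos"][:2]-U
    print("t",round(s["time"],2),"local",np.round([d[0]*c+d[1]*n,-d[0]*n+d[1]*c,s["ee_pos"][2]],4),"F",np.round(s["ft_force"],1),"q",np.round(s["joint_positions"],2))
    for x,y,z in pts:
        w=np.array([U[0]+c*x-n*y,U[1]+n*x+c*y,z])-s["ee_pos"]
        print((x,y,z),np.round(np.r_[r0.inv().apply(w)/.3,(r0.inv()*rt).as_rotvec()/(np.pi/4)],3),"mm",np.round(1000*np.linalg.norm(w)))
E
python3 - <<'E'
import bench
print([k for k in dir(bench) if k[0]!='_'],getattr(bench,'hold_point_z',None))
E
```

```text
['PlanningError', 'camera', 'close_job', 'get_calibration', 'hold_point_z', 'read_state'] 0.0187
```

Emit:
{"api": "drive_tool", "payload": {
  "increments": [
    [0,0,-0.14,0,0,0],
    [0,0,-0.28,0,0,0],
    [0,0,-0.42,0,0,0],
    [0,0,-0.56,0,0,0.084],
    [0,0,-0.67,0,0,0.084]
  ],
  "claw": 1,
  "force": 20
}}

```text
time: 0.52
ee_pos: [0.1604, -0.6037, 0.4267]
eef_rot: [0.995, 0.095, 0.0, 0.001]
ft_force: [0.5, -1.4, -0.5]
width: 0.0615
grip_force: 0.0
```

```bash
python3 -c "
from h import *
go((.005,.0885,.42),(.005,.0885,.22))"
```

```text
t 0.52 local [-0.6106 -0.6029  0.4267] F [ 0.5 -1.4 -0.5] q [ 1.27  0.32 -0.04  1.05  0.01  1.76 -0.15]
(0.005, 0.0885, 0.42) [ 2.046e+00 -2.310e+00  1.900e-02  2.000e-03 -0.000e+00 -4.000e-03] mm 926.0
(0.005, 0.0885, 0.22) [ 2.046e+00 -2.312e+00  6.850e-01  2.000e-03 -0.000e+00 -4.000e-03] mm 949.0
```

Emit:
{"api": "drive_tool", "payload": {
  "increments": [
    [0.09,-0.102,0,0,0,0],
    [0.18,-0.204,0,0,0,0],
    [0.27,-0.306,0,0,0,0],
    [0.36,-0.408,0,0,0,0],
    [0.45,-0.51,0,0,0,0]
  ]
}}

```text
time: 0.93
ee_pos: [0.2641, -0.4259, 0.4232]
eef_rot: [0.995, 0.097, -0.0, -0.0]
ft_force: [-0.4, 0.1, 0.4]
width: 0.0281
grip_force: 0.0
```

Emit:
{"api": "drive_tool", "payload": {
  "increments": [
    [0.09,-0.102,0,0,0,0],
    [0.18,-0.204,0,0,0,0],
    [0.27,-0.306,0,0,0,0],
    [0.36,-0.408,0,0,0,0],
    [0.45,-0.51,0,0,0,0]
  ]
}}

```text
time: 1.35
ee_pos: [0.367, -0.2498, 0.4234]
eef_rot: [0.995, 0.097, -0.0, 0.0]
ft_force: [1.3, -0.1, 0.1]
width: 0.002
grip_force: 0.0
```

Emit:
{"api": "drive_tool", "payload": {
  "increments": [
    [0.09,-0.102,0,0,0,0],
    [0.18,-0.204,0,0,0,0],
    [0.27,-0.306,0,0,0,0],
    [0.36,-0.408,0,0,0,0],
    [0.45,-0.51,0,0,0,0]
  ]
}}

```text
time: 1.77
ee_pos: [0.47, -0.0737, 0.4236]
eef_rot: [0.995, 0.097, 0.0, 0.0]
ft_force: [0.7, -1.4, -1.0]
width: 0.0002
grip_force: 0.0
```

```bash
python3 -c "
from h import *
go((.005,.0885,.42),(.005,.0885,.22))"
```

```text
t 1.77 local [-0.2053 -0.142   0.4236] F [ 0.7 -1.4 -1. ] q [ 0.7   0.   -0.63  1.43  0.    1.71 -1.31]
(0.005, 0.0885, 0.42) [ 0.702 -0.768  0.012  0.001 -0.     0.001] mm 312.0
(0.005, 0.0885, 0.22) [ 0.702 -0.768  0.678  0.001 -0.     0.001] mm 373.0
```

Emit:
{"api": "drive_tool", "payload": {
  "increments": [
    [0.09,-0.1,0,0,0,0],
    [0.18,-0.2,0,0,0,0],
    [0.27,-0.3,0,0,0,0],
    [0.36,-0.4,0,0,0,0],
    [0.45,-0.5,0,0,0,0]
  ]
}}

```text
time: 2.18
ee_pos: [0.5739, 0.099, 0.4232]
eef_rot: [0.995, 0.096, -0.0, 0.0]
ft_force: [0.5, -1.4, 0.5]
width: 0.0002
grip_force: 0.0
```

Emit:
{"api": "drive_tool", "payload": {
  "increments": [
    [0.08,-0.08,0,0,0,0],
    [0.16,-0.16,0,0,0,0],
    [0.22,-0.24,0,0,0,0],
    [0.25,-0.27,0,0,0,0],
    [0.25,-0.27,0,0,0,0]
  ]
}}

```text
time: 2.6
ee_pos: [0.6312, 0.1952, 0.4211]
eef_rot: [0.995, 0.099, -0.002, -0.001]
ft_force: [-0.8, 0.5, -0.2]
width: 0.0005
grip_force: 0.0
```

```bash
python3 -c "
from h import *
go((.005,.0885,.32),(.005,.0885,.22))
cv=__import__('cv2');a=camera('top')[125:255,170:310]
cv.imwrite('pics/t1.png',cv.resize(a,None,fx=4.5,fy=4.5))"
```

```text
t 2.6 local [0.0045 0.091  0.4211] F [-0.8  0.5 -0.2] q [ 0.06  0.51 -0.79  0.9   0.37  1.85 -1.93]
(0.005, 0.0885, 0.32) [ 0.003  0.009  0.337 -0.002  0.004  0.008] mm 101.0
(0.005, 0.0885, 0.22) [ 0.004  0.01   0.67  -0.002  0.004  0.008] mm 201.0
```

View pics/t1.png

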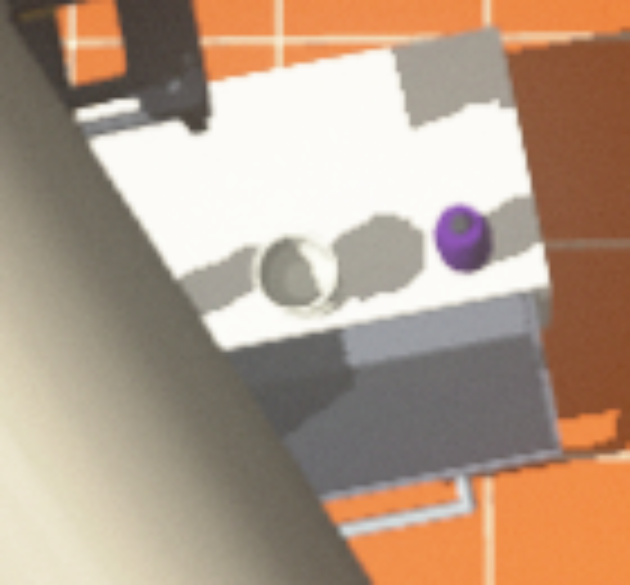

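The arm covers the socket in the top view. The egg cup (298,275) and the screwdriver handle (462,238) haven't moved. Next I go down behind the socket.

Emit:
{"api": "drive_tool", "payload": {
  "increments": [
    [0.003,0.01,0.1,0,0.004,0.008],
    [0.003,0.01,0.2,0,0.004,0.008],
    [0.003,0.01,0.3,0,0.004,0.008],
    [0.003,0.01,0.37,0,0.004,0.008],
    [0.003,0.01,0.4,0,0.004,0.008]
  ]
}}

```text
time: 3.07
ee_pos: [0.6317, 0.1863, 0.3004]
eef_rot: [0.996, 0.093, -0.0, 0.001]
ft_force: [-0.2, 0.3, 0.1]
width: 0.0009
grip_force: 0.0
```

Emit:
{"api": "drive_tool", "payload": {
  "increments": [
    [0,0,0.07,0,0,0],
    [0,0,0.14,0,0,0],
    [0,0,0.2,0,0,0],
    [0,0,0.25,0,0,0],
    [0,0,0.27,0,0,0]
  ]
}}

```text
time: 3.48
ee_pos: [0.6326, 0.1873, 0.2213]
eef_rot: [0.996, 0.093, 0.001, 0.0]
ft_force: [0.3, -0.3, -0.2]
width: 0.0005
grip_force: 0.0
```

```bash
python3 -c "
from h import *
go((-.03,.0885,.22),(-.06,.0885,.22))
cv=__import__('cv2');a=camera('scene')[165:325,265:445]
cv.imwrite('pics/s1.png',cv.resize(a,None,fx=3.5,fy=3.5))"
```

```text
t 3.48 local [0.0043 0.0831 0.2213] F [ 0.3 -0.3 -0.2] q [ 0.18  0.52 -0.78  1.33  0.36  1.43 -1.97]
(-0.03, 0.0885, 0.22) [-0.114 -0.017  0.004  0.001 -0.002 -0.008] mm 35.0
(-0.06, 0.0885, 0.22) [-0.214 -0.017  0.004  0.001 -0.002 -0.008] mm 65.0
```

View pics/s1.png

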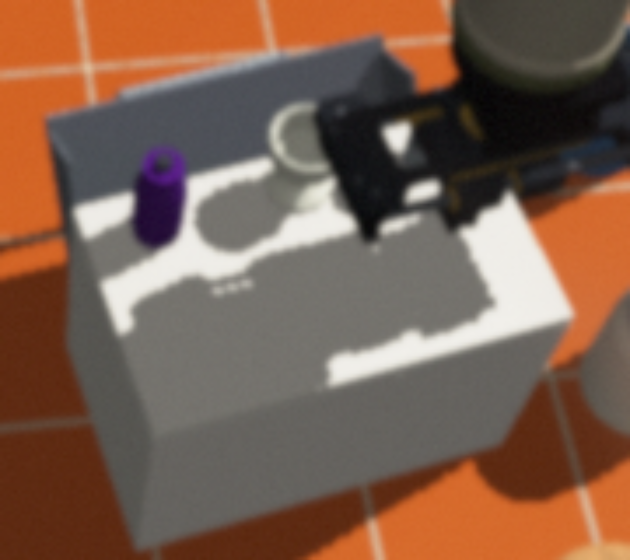

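```bash
python3 - <<'E'
from h import *
c=get_calibration("scene");r=R.from_quat(c["rotation"]);cc,n=np.cos(yaw),np.sin(yaw)
for l in [(.014,.068,.221),(.0043,.083,.221),(.042,-.012,.291),(.042,.178,.291),(-.035,-.012,.291),(-.035,.178,.291),(-.08,.135,.2)]:
    w=np.array([U[0]+cc*l[0]-n*l[1],U[1]+n*l[0]+cc*l[1],l[2]])
    v=c["K"]@r.inv().apply(w-c["position"]);uv=v[:2]/v[2];print(l,np.round((uv-[265,165])*3.5))
E
```

```text
(0.014, 0.068, 0.221) [436. 233.]
(0.0043, 0.083, 0.221) [452. 214.]
(0.042, -0.012, 0.291) [350. 250.]
(0.042, 0.178, 0.291) [655. 166.]
(-0.035, -0.012, 0.291) [299. 138.]
(-0.035, 0.178, 0.291) [595.  61.]
(-0.08, 0.135, 0.2) [466. 102.]
```

The picture shows the fingertips at (455,225), behind the socket. The gripper body's corner is at (372,240), well above the egg cup. That agrees with the geometry, so I start pushing.

Emit:
{"api": "drive_tool", "payload": {
  "increments": [
    [-0.015,-0.006,0,0,0,0],
    [-0.03,-0.012,0,0,0,0],
    [-0.045,-0.015,0,0,0,0],
    [-0.06,-0.015,0,0,0,0],
    [-0.07,-0.015,0,0,0,0]
  ]
}}

```text
time: 3.95
ee_pos: [0.6109, 0.1895, 0.2233]
eef_rot: [0.996, 0.094, 0.002, -0.0]
ft_force: [0.6, -0.2, 0.1]
width: 0.0006
grip_force: 0.0
```

Emit:
{"api": "drive_tool", "payload": {
  "increments": [
    [-0.01,0,0,0,0,0],
    [-0.02,0,0,0,0,0],
    [-0.03,0,0,0,0,0],
    [-0.04,0,0,0,0,0],
    [-0.05,0,0,0,0,0]
  ]
}}

```text
time: 4.37
ee_pos: [0.5971, 0.1866, 0.223]
eef_rot: [0.996, 0.094, 0.003, -0.0]
ft_force: [3.3, 1.2, 2.5]
width: 0.0005
grip_force: 1.8
```

Emit:
{"api": "drive_tool", "payload": {
  "increments": [
    [-0.01,0,0,0,0,0],
    [-0.02,0,0,0,0,0],
    [-0.03,0,0,0,0,0],
    [-0.04,0,0,0,0,0],
    [-0.05,0,0,0,0,0]
  ]
}}

```text
time: 4.78
ee_pos: [0.5816, 0.1836, 0.2224]
eef_rot: [0.996, 0.094, 0.002, -0.0]
ft_force: [3.1, 1.1, 2.8]
width: 0.0007
grip_force: 1.6
```

```bash
python3 -c "
from h import *
go((-.06,.0885,.22))"
```

```text
t 4.78 local [-0.0464  0.0892  0.2224] F [3.1 1.1 2.8] q [ 0.25  0.41 -0.82  1.47  0.3   1.39 -1.97]
(-0.06, 0.0885, 0.22) [-0.045  0.002  0.008  0.    -0.004 -0.007] mm 14.0
```

Emit:
{"api": "drive_tool", "payload": {
  "increments": [
    [-0.01,0,0,0,0,0],
    [-0.02,0,0,0,0,0],
    [-0.03,0,0,0,0,0],
    [-0.035,0,0,0,0,0],
    [-0.04,0,0,0,0,0]
  ]
}}

```text
time: 5.2
ee_pos: [0.5693, 0.1812, 0.2218]
eef_rot: [0.996, 0.094, 0.001, 0.0]
ft_force: [-0.3, 0.5, 0.4]
width: 0.0007
grip_force: 0.0
```

Emit:
{"api": "drive_tool", "payload": {
  "increments": [
    [-0.006,0,0,0,0,0],
    [-0.012,0,0,0,0,0],
    [-0.018,0,0,0,0,0],
    [-0.024,0,0,0,0,0],
    [-0.03,0,0,0,0,0]
  ]
}}

```text
time: 5.62
ee_pos: [0.5611, 0.1797, 0.2222]
eef_rot: [0.996, 0.094, 0.001, -0.0]
ft_force: [0.6, -0.0, -1.0]
width: 0.0004
grip_force: 0.0
```

```bash
python3 -c "
from h import *
go((-.075,.0885,.22))
cv=__import__('cv2');a=camera('scene')[165:325,265:445]
cv.imwrite('pics/s2.png',cv.resize(a,None,fx=3.5,fy=3.5))"
```

```text
t 5.62 local [-0.0674  0.0893  0.2222] F [ 0.6 -0.  -1. ] q [ 0.28  0.36 -0.83  1.53  0.27  1.37 -1.96]
(-0.075, 0.0885, 0.22) [-0.025  0.003  0.007  0.    -0.004 -0.007] mm 8.0
```

View pics/s2.png

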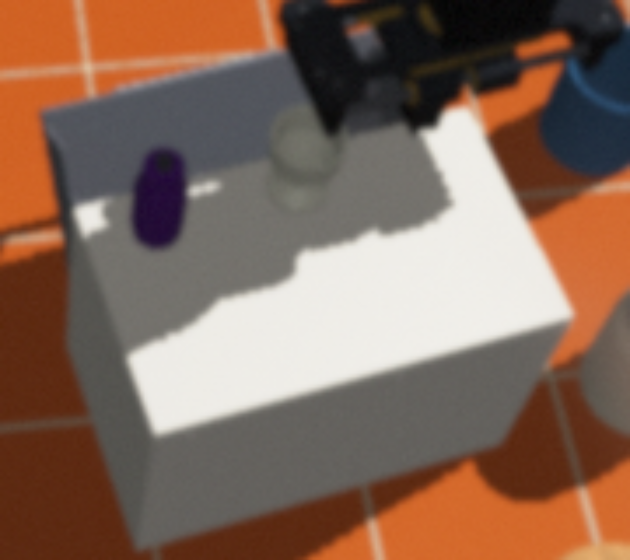

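The socket is gone from the top and the contact force has dropped to zero. The egg cup (300,165) and the screwdriver handle (160,200) stand as before. I rise and move to the front.

Emit:
{"api": "drive_tool", "payload": {
  "increments": [
    [0,0,-0.12,0,0,0],
    [0,0,-0.25,0,0,0],
    [0,0,-0.38,0,0,0],
    [-0.02,0.02,-0.45,0,0,0],
    [-0.08,0.08,-0.5,0,0,0]
  ]
}}

```text
time: 6.08
ee_pos: [0.542, 0.1543, 0.3746]
eef_rot: [0.995, 0.096, 0.003, -0.001]
ft_force: [0.3, -0.2, 0.2]
width: 0.0006
grip_force: 0.0
```

Emit:
{"api": "drive_tool", "payload": {
  "increments": [
    [-0.12,0.05,0,0,0,0],
    [-0.25,0.1,0,0,0,0],
    [-0.38,0.15,0,0,0,0],
    [-0.5,0.2,0,0,0,0],
    [-0.58,0.22,0,0,0,0]
  ]
}}

```text
time: 6.5
ee_pos: [0.3808, 0.0523, 0.3719]
eef_rot: [0.996, 0.092, 0.002, 0.0]
ft_force: [1.3, -0.4, -0.2]
width: 0.0006
grip_force: 0.0
```

```bash
python3 -c "
from h import *
go((-.25,0,.2),(-.25,0,.1))
cv=__import__('cv2')
a=camera('top')[125:255,170:310];b=camera('scene')[165:325,265:445]
cv.imwrite('pics/ts3.png',cv.hconcat([cv.resize(a,(390,362)),cv.resize(b,(407,362))]))"
```

```text
t 6.5 local [-0.2687 -0.0012  0.3719] F [ 1.3 -0.4 -0.2] q [ 0.63 -0.27 -0.68  1.72 -0.17  1.63 -1.43]
(-0.25, 0, 0.2) [ 0.06  -0.005  0.573  0.002 -0.005 -0.01 ] mm 173.0
(-0.25, 0, 0.1) [ 0.059 -0.006  0.907  0.002 -0.005 -0.01 ] mm 273.0
```

View pics/ts3.png

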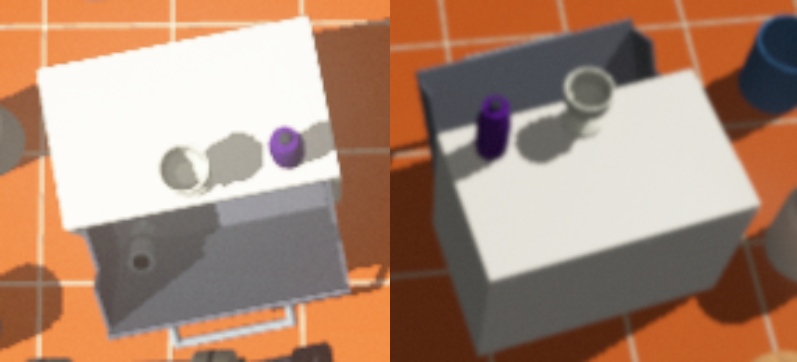

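In the left (top) view the socket is inside the bin at (140,260). The bar runs from (180,343) to (293,322), so the bin opened to about 0.63 rad. The egg cup and screwdriver handle are in place in both views. I go down in front of the bar.

Emit:
{"api": "drive_tool", "payload": {
  "increments": [
    [0.03,0,0.12,0,0,0],
    [0.05,0,0.24,0,0,0],
    [0.05,0,0.36,0,0,0],
    [0.05,0,0.46,0,0,0],
    [0.05,0,0.5,0,0,0]
  ]
}}

```text
time: 7.02
ee_pos: [0.3967, 0.0576, 0.2178]
eef_rot: [0.996, 0.094, -0.001, -0.0]
ft_force: [-1.1, -0.6, 0.7]
width: 0.0007
grip_force: 0.0
```

```bash
python3 -c "
from h import *
go((-.25,0,.09))"
```

```text
t 7.02 local [-0.2521  0.0009  0.2178] F [-1.1 -0.6  0.7] q [ 0.61 -0.17 -0.77  1.97 -0.12  1.3  -1.5 ]
(-0.25, 0, 0.09) [ 0.008  0.003  0.426 -0.001  0.002 -0.005] mm 128.0
```

Emit:
{"api": "drive_tool", "payload": {
  "increments": [
    [0,0,0.1,0,0,0],
    [0,0,0.2,0,0,0],
    [0,0,0.3,0,0,0],
    [0,0,0.38,0,0,0],
    [0,0,0.42,0,0,0]
  ]
}}

```text
time: 7.43
ee_pos: [0.3974, 0.058, 0.093]
eef_rot: [0.996, 0.094, 0.0, -0.001]
ft_force: [-0.8, -0.3, -0.0]
width: 0.0004
grip_force: 0.0
```

Emit:
{"api": "drive_tool", "payload": {
  "increments": [
    [0.01,0,0,0,0,0],
    [0.03,0,0,0,0,0],
    [0.05,0,0,0,0,0],
    [0.07,0,0,0,0,0],
    [0.09,0,0,0,0,0]
  ]
}}

```text
time: 7.85
ee_pos: [0.4268, 0.0626, 0.0968]
eef_rot: [0.996, 0.094, 0.002, -0.0]
ft_force: [-0.3, -0.8, 0.2]
width: -0.0001
grip_force: 0.0
```

```bash
python3 -c "
from h import *
go((-.19,0,.115),(-.1616,0,.131),(-.1305,0,.142))"
```

```text
t 7.85 local [-0.2216  0.      0.0968] F [-0.3 -0.8  0.2] q [ 0.57  0.08 -0.84  2.06  0.07  1.02 -1.68]
(-0.19, 0, 0.115) [ 0.106 -0.    -0.06   0.    -0.006 -0.007] mm 36.0
(-0.1616, 0, 0.131) [ 0.201 -0.001 -0.113  0.    -0.006 -0.007] mm 69.0
(-0.1305, 0, 0.142) [ 0.304 -0.002 -0.149  0.    -0.006 -0.007] mm 102.0
```

Emit:
{"api": "drive_tool", "payload": {
  "increments": [
    [0.02,0,-0.011,0,0,0],
    [0.04,0,-0.023,0,0,0],
    [0.06,0,-0.034,0,0,0],
    [0.08,0,-0.046,0,0,0],
    [0.1,0,-0.057,0,0,0]
  ]
}}

```text
time: 8.27
ee_pos: [0.4526, 0.0674, 0.1133]
eef_rot: [0.996, 0.094, -0.001, 0.001]
ft_force: [-4.7, -0.4, 4.5]
width: 0.0007
grip_force: 2.5
```

Emit:
{"api": "drive_tool", "payload": {
  "increments": [
    [0.02,0,-0.011,0,0,0],
    [0.04,0,-0.022,0,0,0],
    [0.06,0,-0.033,0,0,0],
    [0.08,0,-0.043,0,0,0],
    [0.1,0,-0.053,0,0,0]
  ]
}}

```text
time: 8.68
ee_pos: [0.4849, 0.0736, 0.1294]
eef_rot: [0.996, 0.094, 0.002, -0.0]
ft_force: [-1.0, -0.0, 1.2]
width: 0.0001
grip_force: 0.7
```

```bash
python3 -c "
from h import *
go((-.1305,0,.142))"
```

```text
t 8.68 local [-0.1625 -0.0003  0.1294] F [-1.  -0.   1.2] q [ 0.52  0.2  -0.83  1.89  0.16  1.12 -1.75]
(-0.1305, 0, 0.142) [ 0.107 -0.002 -0.042 -0.    -0.005 -0.007] mm 34.0
```

Emit:
{"api": "drive_tool", "payload": {
  "increments": [
    [0.018,0,-0.009,0,0,0],
    [0.036,0,-0.018,0,0,0],
    [0.054,0,-0.025,0,0,0],
    [0.072,0,-0.032,0,0,0],
    [0.088,0,-0.038,0,0,0]
  ]
}}

```text
time: 9.1
ee_pos: [0.5106, 0.0786, 0.1407]
eef_rot: [0.996, 0.094, 0.002, -0.0]
ft_force: [-0.5, 0.8, 0.2]
width: 0.0003
grip_force: 0.2
```

Emit:
{"api": "drive_tool", "payload": {
  "increments": [
    [0.006,0,-0.002,0,0,0],
    [0.012,0,-0.004,0,0,0],
    [0.016,0,-0.005,0,0,0],
    [0.018,0,-0.006,0,0,0],
    [0.018,0,-0.006,0,0,0]
  ]
}}

```text
time: 9.52
ee_pos: [0.5148, 0.0793, 0.142]
eef_rot: [0.996, 0.094, 0.001, -0.0]
ft_force: [-2.1, 0.1, -0.2]
width: 0.0006
grip_force: 0.8
```

```bash
python3 -c "
from h import *
go((-.1305,0,.142))"
```

```text
t 9.52 local [-0.132  -0.0004  0.142 ] F [-2.1  0.1 -0.2] q [ 0.48  0.26 -0.81  1.8   0.2   1.16 -1.78]
(-0.1305, 0, 0.142) [ 0.005 -0.001  0.     0.    -0.003 -0.006] mm 2.0
```

Almost at the stop. I push on in small steps until the force rises.

Emit:
{"api": "drive_tool", "payload": {
  "increments": [
    [0.003,0,-0.001,0,0,0],
    [0.006,0,-0.001,0,0,0],
    [0.009,0,-0.001,0,0,0],
    [0.012,0,-0.001,0,0,0],
    [0.012,0,-0.001,0,0,0]
  ]
}}

```text
time: 9.93
ee_pos: [0.5152, 0.0794, 0.1418]
eef_rot: [0.996, 0.094, -0.003, 0.001]
ft_force: [-20.6, -3.7, 10.6]
width: 0.0005
grip_force: 10.7
```

Emit:
{"api": "drive_tool", "payload": {
  "increments": [
    [0.003,0,0,0,0,0],
    [0.005,0,0,0,0,0],
    [0.007,0,0,0,0,0],
    [0.008,0,0,0,0,0],
    [0.008,0,0,0,0,0]
  ]
}}

```text
time: 10.35
ee_pos: [0.5154, 0.0794, 0.1417]
eef_rot: [0.996, 0.094, -0.005, 0.002]
ft_force: [-34.0, -6.8, 21.6]
width: 0.0004
grip_force: 18.1
```

```bash
python3 -c "
from h import *
go((-.1305,0,.142))"
```

```text
t 10.35 local [-0.1314 -0.0004  0.1417] F [-34.   -6.8  21.6] q [ 0.47  0.27 -0.81  1.79  0.21  1.18 -1.79]
(-0.1305, 0, 0.142) [ 0.003 -0.001 -0.001  0.003  0.013 -0.006] mm 1.0
```

Hard stop reached, at the predicted shut position. I back away and look.

Emit:
{"api": "drive_tool", "payload": {
  "increments": [
    [-0.02,0,0,0,0,0],
    [-0.05,0,0,0,0,0],
    [-0.1,0,0,0,0,0],
    [-0.17,0,0,0,0,0],
    [-0.25,0,0,0,0,0]
  ]
}}

```text
time: 10.77
ee_pos: [0.4472, 0.0667, 0.1424]
eef_rot: [0.996, 0.094, 0.002, -0.001]
ft_force: [-0.2, -0.4, 0.7]
width: 0.0005
grip_force: 0.0
```

Emit:
{"api": "drive_tool", "payload": {
  "increments": [
    [-0.1,0,0,0,0,0],
    [-0.2,0,0,0,0,0],
    [-0.25,0,0,0,0,0],
    [-0.28,0,0,0,0,0],
    [-0.28,0,0,0,0,0]
  ]
}}

```text
time: 11.18
ee_pos: [0.3639, 0.0501, 0.1423]
eef_rot: [0.996, 0.093, 0.002, 0.001]
ft_force: [0.4, 0.2, -0.4]
width: 0.0003
grip_force: 0.0
```

```bash
python3 -c "
from h import *
go()
cv=__import__('cv2')
a=camera('top')[125:255,170:310];b=camera('scene')[165:325,265:445]
cv.imwrite('pics/ts4.png',cv.hconcat([cv.resize(a,(390,362)),cv.resize(b,(407,362))]))"
```

```text
t 11.18 local [-2.858e-01 -2.000e-04  1.423e-01] F [ 0.4  0.2 -0.4] q [ 0.63 -0.2  -0.8   2.15 -0.15  1.13 -1.48]
```

View pics/ts4.png

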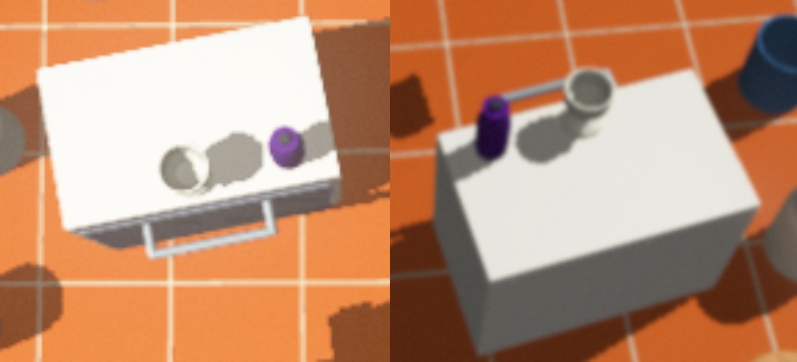

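The top view shows the bar from (155,254) to (273,230) and a grey strip under the front edge. I check the bin angle from the bar.

```bash
python3 - <<'E'
from h import *
c,n=np.cos(yaw),np.sin(yaw);M=np.array([[c,-n],[n,c]])
k=390/140
uv=(np.array([[155,254],[273,230]])+.5)/k+[170,125]-.5
for q in (0,.05,.1):
    x=-.08-.036*np.cos(q)-.16*np.sin(q);z=.01+.16*np.cos(q)-.036*np.sin(q)
    print(q,x,(proj("top",z,uv)[:,:2]-U)@M)
E
```

```text
0 -0.11599999999999999 [[-0.11562211  0.0582917 ]
 [-0.11515746 -0.05988612]]
0.05 -0.12395167645752733 [[-0.11539721  0.05859851]
 [-0.11493166 -0.05980637]]
0.1 -0.13179349661350143 [[-0.11512788  0.05896592]
 [-0.11466127 -0.05971086]]
```

The bar sits at x = -0.1155 m in the unit's frame, so the bin is shut (angle about 0).

```bash
python3 -c "
from bench import *
print(close_job())"
```

```text
the job is handed in; nothing more can be done
None
```

The socket was pushed into the bin, the bin is fully shut (angle about 0 rad from the camera), the egg cup and screwdriver handle look unmoved, and the job is handed in; no verdict was returned.

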